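Open the sprung stone clamp on the bench hook and lay the quartz in it

ROBOT

A 6-joint arm with a two-finger parallel gripper is mounted at the origin on the work surface. World frame = base frame: x ahead of the robot, y to its left, z up, the work surface at z = 0. Lengths are in m, angles in degrees, forces in N, time in s.
With the tool pointing down it reaches from about 0.3 to 0.75 m from the base axis. Payload 8.5 kg.
Tool frame: the origin (TCP) lies at the very end of the fingers, on their centre line; the grasp point (between the pads) lies 19 mm behind it; x points along the fingers, y is the direction in which the jaws open and shut, and the axes are right-handed (so a half turn about x gives the same grasp; the last joint's range is limited). The gripper opens to 85 mm and grips with 20 to 120 N. Pads are 22 mm wide; open, the fingers measure 114 mm over their backs; the gripper's body (76 mm by 85 mm) begins 54 mm behind the grasp point. The pads swing forward as they close: fully open they stand 13 mm farther back than shut.
Start: joints at [-78.341, 21.807, 74.336, -0, 83.858, -12.336], TCP at [0.224, -0.502, 0.231] pointing down, gripper open.
Joint ranges: [-178.18, 178.18], [-50.72, 133.34], [12.68, 142.11], [-81.47, 261.47], [9.98, 163.14], [-165.26, 165.26]. Speed limits (degrees/s): [136.94, 136.94, 180, 180, 180, 180].

INTERFACE

Orientations are given as a 3x3 rotation matrix whose columns are the frame's x, y, z axes.
In Python, from rig import sensors, cams, env gives the robot as it stands.
- The arm moves only by the shell command python3 -m crank 'ROWS' [FORCE]. ROWS is a JSON object of lists of equal length, an entry for each row: "hand": the closure in counts, from 0 (fully open) to 255 (shut); "translation": the shift along the tool's x, y, z in m, a list of three; "dr": the turn, a rotation vector about the tool's x, y, z in rad, a list of three. A call has 1 to 5 rows; each row is the pose to reach, as a shift and turn from the pose commanded when the call began, along the tool's axes at that moment; what a row does not reach only later rows make up. A row lasts 1/10 s, in which the tool goes at most 50 mm and 8.59 degrees, less where a joint would pass 70% of its speed; a pose out of reach is approached as far as the arm can. A call with a gripper value outside its range is refused whole. The fingers move at their own pace and stop on an object; FORCE is the grip in N (left out, the last holds). Time passes only in rows, so rows that repeat a pose let the fingers close. It gives the time, the measured TCP pose, the force and the opening at its end, in the units of the state.
- sensors.observe(): the state, without advancing time (a new reading comes with each control period).
- cams.get_image(name): name is "scene" or "top" or "wrist"; returns (picture, depth): 420x560x3 uint8, blue, green, red; 420x560 float32, m along the optical axis (not along the pixel's ray), 0 where there is no reading.
- cams.calibration(name): a dict with "vertical_fov" (degrees; the focal length in pixels is half the picture's height over the tangent of half this angle, whatever the lens; pixels are square), "cx", "cy" (the principal point, pixels), "extrinsics" (4x4, takes a point from camera to world coordinates). Camera axes: x right, y down, z forward; pixel columns grow to the right and rows downward; lengths in m; the calibration is good to about 2 mm. A picture is of the moment at which its call begins: read the wrist's pose just before it. calibration takes no time and is no camera call; for the wrist camera it gives the pose at the moment of the call.
- env.close_job(): hands the job in, once; it reports no verdict.
The state is a dict: "time_s": time; "q": joint angles; "qvel": joint speeds; "joint_efforts": joint torques, N m; "position": TCP position; "tool_rot": TCP orientation; "ft_force": force on the tool from outside, world axes, zero at the start; "wrist_torque": the same for the moment, N m; "grip_width": finger opening in m.
Only numpy, scipy, OpenCV 4.12 (cv2) and the standard library are available. Lean on these libraries where they do the work, as an engineer would, in place of code of your own. Each camera call takes 0.05 s, during which the arm holds its last target. There are 200 camera calls.

TASK

Set the iron stone clamp down flat in the bench hook, its handle end against the lip and the handle pointing out over it, and let go of it with its jaw still shut. Then take it by its round wooden handle and pull the sprung jaw fully out to its stop, so that the catch holds it open. Finally lay the rose quartz gently, flat and lengthways, between the open jaws on the clamp's bed, leave everything there, and do not disturb the other things on the shelf.

Things in the scene. Friction and masses are not known exactly. Their poses are not given: they have to be found in the camera images.
- clamp: Dark iron stone clamp, 198 mm long, 0.74 kg. Origin: centre of the flat underside of its bed; x towards the handle, y across, z up. Bed: bar 144 long (x -72 to 72), 44 wide, 26 high. On it a fixed jaw (x -72 to -60) and an end head (x 54 to 72), 44 wide, tops 66 above the underside. A spring barrel, 28 in diameter, axis 46 up, fills x 30 to 54.
- carry_grip (a point): Point in the clamp's bed near its centre of mass: 15 mm along x from the clamp's origin, 13 above the underside. Here the bed's sides are free for a carrying grasp across y, 44 mm wide. Axes as clamp.
- jaw (a joint): How far the sprung sliding jaw (10 thick, 42 wide, top 65 above the clamp's underside) and its handle are out along the clamp's +x, in m: 0 shut (gap 34 mm), 0.042 at the stop (gap 76: x -60 to 16). The spring pulls 5 N at first, up to 10 N after 10 mm, then less. Let go short of about 34 mm, it flies shut; beyond, an over-centre catch draws it to the stop and holds it with 3 N.
- pull_grip (a point): Centre of the clamp's round dark wooden handle: a cylinder 24 in diameter, 30 long, along the clamp's x, with a flange 34 in diameter, 6 thick, at its outer end. 46 above the clamp's underside, 105 along x from its origin when shut, 147 when out; moves with the jaw, on a rod 10 in diameter. Can be pinched across y from above.
- clamp_gap (a point): Point on top of the clamp's bed (26 above its underside, at x = -22 of the clamp), the middle of the gap between the jaws once the jaw is out. The centre of the quartz's underside belongs here. Axes as clamp; moves with it.
- bench_hook: Fixed pale wooden board 184 x 100 x 12, a U-shaped lip 20 high on one end. Origin: on the shelf under the seat; +x to the lip (roughly towards the robot). Lip: inner face x = 78, outer 90; side cheeks x 50 to 78, inner faces y = +-29, outer +-39; sides open elsewhere. The handle passes over the lip; pulled, the clamp slides up against the lip.
- hook_seat (a point): Point on the board's top face, 12 above the shelf, where the clamp's origin belongs (the clamp's end is then 6 mm short of the lip). Axes as bench_hook; the clamp's x must point the same way.
- quartz: Pale pink rose quartz chunk, flat sawn underside and four sawn sides, 62 long (x), 44 wide (y), about 43 high, its top rough above 34 mm; 0.28 kg. Origin: centre of its underside, z up. Either end may face the fixed jaw. Grasp across y.
- spot_plate: Bystander: white porcelain spot plate 95 x 125 x 11 mm, loose. Origin: centre of underside.
- ring_gauge: Bystander: steel ring gauge, 80 mm outside, 48 inside, 22 high, loose. Origin: centre of underside.
- grit_jar: Bystander: jar of grit 68 in diameter, 100 high, loose. Origin: centre of underside.
- brush: Bystander: wooden-handled brush 180 long, lying along its x, loose. Origin: centre of underside.
- sanding_block: Bystander: cork sanding block 55 x 100 x 34 mm, loose. Origin: centre of underside.

How it is judged (in metres and radians):
On the way, in this order (a step that is already met when the one before it is completed fails the run):
1. the clamp lies flat in the bench hook, handle out over the lip, let go, its jaw still shut (x of clamp in the frame of hook_seat between -0.014 and 0.01 m and y of clamp in the frame of hook_seat between -0.01 and 0.01 m and z of clamp in the frame of hook_seat between -0.004 and 0.004 m and angle between the x axis of clamp and the x axis of bench_hook, either way round below 0.25 rad and angle between clamp's own z axis and vertical below 0.06 rad and x of pull_grip in the frame of bench_hook above 0.05 m and contact force between the fingers and clamp below 0.1 N and value of joint jaw below 0.008 m), for 0.2 s.
2. the handle is pulled out to its stop with the clamp in the bench hook (x of clamp in the frame of hook_seat between -0.014 and 0.01 m and y of clamp in the frame of hook_seat between -0.01 and 0.01 m and z of clamp in the frame of hook_seat between -0.004 and 0.004 m and angle between the x axis of clamp and the x axis of bench_hook, either way round below 0.25 rad and angle between clamp's own z axis and vertical below 0.06 rad and x of pull_grip in the frame of bench_hook above 0.05 m and value of joint jaw above 0.0385 m), for 0.3 s.
At the end, for the whole second after the job is handed in: Clamp flat in the hook (-14 to +10 mm along, 10 across, 0.25 rad turn, 0.06 tilt, 4 mm height), handle over the lip; jaw held out over 38.5 mm; quartz flat on the bed between the jaws (10 mm along, 12 across, 4 in height, 0.3 rad turn, 0.08 tilt); both let go and at rest (all of step 2 and x of quartz in the frame of clamp_gap between -0.01 and 0.01 m and y of quartz in the frame of clamp_gap between -0.012 and 0.012 m and z of quartz in the frame of clamp_gap between -0.004 and 0.004 m and angle between quartz's own z axis and vertical below 0.08 rad and angle between the x axis of quartz and the x axis of clamp, either way round below 0.3 rad and contact force between the fingers and clamp below 0.1 N and contact force between the fingers and quartz below 0.1 N and linear speed of each of quartz, clamp below 0.02 m/s); the robot touches nothing.
It fails at once if a bystander is shifted more than 30 mm (distance of any of spot_plate, ring_gauge, grit_jar, brush, sanding_block from where it was at the start of the episode above 0.03 m).
It fails at once if the quartz is let fall (over 0.5 m/s with no finger on it) (linear speed of quartz above 0.5 m/s and contact force between the fingers and quartz below 0.1 N).
It also fails if it takes over 67 s, if anything falls off the work surface, if the arm or the gripper's body presses on something with over 40 N, if the wrist force passes 120 N, or if a joint passes its speed limit or range.

## Working session

There is one attempt and no reset: what is moved stays moved. The work goes in short steps, Python scripts to look and compute and a shell command to move; the robot and the scene stay as the last step left them, time stands still between calls to the robot, and variables do not carry over. Pictures are saved under pics/ and viewed, about 8 in all and at most 12, crops included, and the job is handed in when it is done.

```bash
ls; mkdir -p pics; cat > h.py <<'E'
import numpy as np, cv2, json
from rig import sensors, cams, env
def snap(n):
    c=cams.calibration(n); im,d=cams.get_image(n); return im,d,c
def K(c,h=420): return h/2/np.tan(np.radians(c["vertical_fov"])/2)
def pts(d,c):
    f=K(c); v,u=np.mgrid[:d.shape[0],:d.shape[1]]
    P=np.stack([(u-c["cx"])/f*d,(v-c["cy"])/f*d,d],-1)
    E=np.array(c["extrinsics"]); return P@E[:3,:3].T+E[:3,3]
def plane(u,v,c,z):
    f=K(c);E=np.array(c["extrinsics"]); r=E[:3,:3]@np.array([(u-c["cx"])/f,(v-c["cy"])/f,1]); o=E[:3,3]
    return o+r*(z-o[2])/r[2]
E
python3 - <<'E'
from h import *
s=sensors.observe(); print(s)
for n in ("scene","top"):
    im,d,c=snap(n); cv2.imwrite(f"pics/{n}0.png",im); np.savez(f"pics/{n}0.npz",im=im,d=d); json.dump({k:np.array(v).tolist() for k,v in c.items()},open(f"pics/{n}0.json","w")); print(n,c,(d>0).mean())
E
```

```text
pics
{'time_s': 0.0, 'q': array([-7.83396842e+01,  2.18418741e+01,  7.43837208e+01,  1.62817501e-03,
        8.38573163e+01, -1.23360473e+01]), 'qvel': array([ 0.08260734,  0.04490917, -0.01685028, -0.16813798,  0.10586879,
       -0.01071114]), 'joint_efforts': array([-7.05199432e-05, -4.48460591e+01, -2.31278086e+01, -1.77730235e-04,
        4.76464178e-03,  5.74204296e-05]), 'position': array([ 0.22361785, -0.50218333,  0.23070957]), 'tool_rot': array([[-2.64795617e-04,  4.06675672e-01, -9.13572563e-01],
       [ 1.42291967e-03, -9.13571517e-01, -4.06675618e-01],
       [-9.99998953e-01, -1.40762629e-03, -3.36757079e-04]]), 'ft_force': array([0.07908176, 0.05125551, 0.17452355]), 'wrist_torque': array([-0.02820821,  0.0044738 ,  0.05086359]), 'grip_width': 0.08558245830856086}
scene {'vertical_fov': 50.47448165328562, 'cx': 280.9197630505976, 'cy': 195.9596684213297, 'extrinsics': array([[ 0.77842719,  0.38235052, -0.49785458,  1.21427614],
       [ 0.62748712, -0.45166796,  0.63423652, -0.93573399],
       [ 0.0176357 , -0.80610429, -0.59151065,  0.93889671],
       [ 0.        ,  0.        ,  0.        ,  1.        ]])} 0.9962159863945578
top {'vertical_fov': 47.16831428604955, 'cx': 283.47574413245667, 'cy': 210.13832261095646, 'extrinsics': array([[-0.01290628, -0.99459322,  0.10304251,  0.33247913],
       [-0.99990584,  0.01235683, -0.00596884, -0.0112368 ],
       [ 0.00466329, -0.10310984, -0.99465904,  1.63687119],
       [ 0.        ,  0.        ,  0.        ,  1.        ]])} 0.9957397959183674
```

View pics/scene0.png

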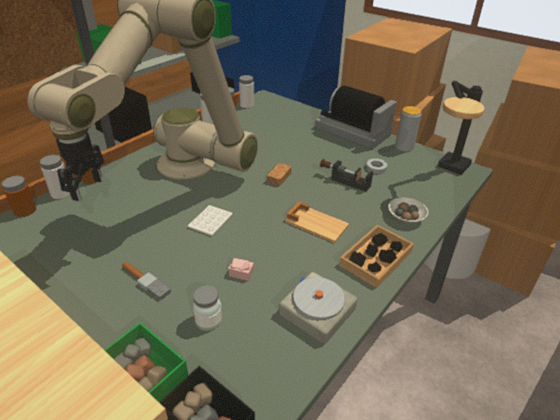

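View pics/top0.png

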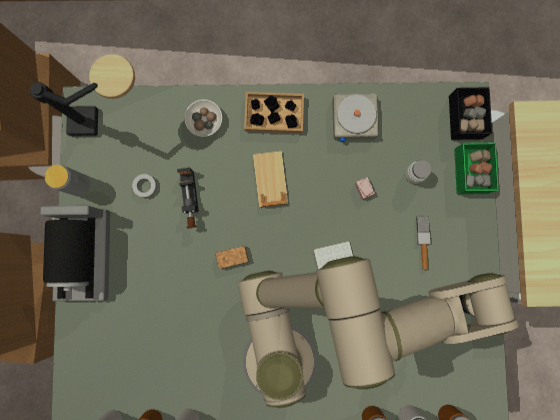

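The top view shows the clamp at about (188,197) with its handle down at (191,222), the hook at (270,180) with its lip near row 200, and the quartz at (365,187). Next I'll take positions from the depth clouds of both views.

```bash
cat >> h.py <<'E'
def rect(P,m):
    q=P[m][:,:2].astype(np.float32); r=cv2.minAreaRect(q*1000); b=cv2.boxPoints(r)
    e=[b[1]-b[0],b[2]-b[1]]; L=max(e,key=np.linalg.norm); a=np.degrees(np.arctan2(L[1],L[0]))
    return np.round(r[0],1),np.round(sorted(r[1]),1),round((a+90)%180-90,1),len(q)
E
python3 - <<'E'
from h import *
roi={"top":{"clamp":(172,160,208,232),"hook":(248,145,295,213),"quartz":(352,173,380,203)},
"scene":{"clamp":(315,155,376,192),"hook":(282,200,352,243),"quartz":(224,254,256,284)}}
for n in roi:
    z=np.load(f"pics/{n}0.npz"); c=json.load(open(f"pics/{n}0.json")); P=pts(z["d"],c)
    for k,(a,b,e,f) in roi[n].items():
        m=np.zeros(P.shape[:2],bool); m[b:f,a:e]=1
        for lo,hi in ((.006,.12),(.02,.12),(.04,.12)):
            mm=m&(P[...,2]>lo)&(P[...,2]<hi)
            if mm.sum()>5: print(n,k,lo,*rect(P,mm),"zmax",P[mm][:,2].max().round(3),"med",np.median(P[mm],0).round(3))
E
```

```text
top clamp 0.006 [554.6 299.2] [119.9 242.7] 0.2 885 zmax 0.076 med [0.557 0.294 0.036]
top clamp 0.02 [541.2 296.7] [ 45.1 198. ] 7.7 707 zmax 0.076 med [0.558 0.295 0.051]
top clamp 0.04 [541.3 296.5] [ 44.4 198. ] 7.6 432 zmax 0.076 med [0.526 0.294 0.059]
top hook 0.006 [611.4  20.3] [158.5 233.3] -0.5 1609 zmax 0.04 med [0.608 0.024 0.013]
top hook 0.02 [605.2  24.8] [ 92.9 180.4] 8.9 180 zmax 0.04 med [0.53  0.017 0.031]
top quartz 0.006 [ 577.5 -301.8] [92.3 99.7] -3.8 331 zmax 0.05 med [ 0.57  -0.295  0.035]
top quartz 0.02 [ 571.1 -296.3] [45.2 61.7] 21.2 247 zmax 0.05 med [ 0.57  -0.295  0.038]
top quartz 0.04 [ 567.1 -294.8] [37.7 55.4] 20.7 98 zmax 0.05 med [ 0.565 -0.298  0.043]
scene clamp 0.006 [518.9 351.6] [239.7 257.9] -53.6 954 zmax 0.073 med [0.563 0.29  0.029]
scene clamp 0.02 [532.4 371.4] [199.7 207. ] -82.2 705 zmax 0.073 med [0.561 0.29  0.041]
scene clamp 0.04 [543.1 293.8] [ 51.1 199.7] 7.2 358 zmax 0.073 med [0.532 0.288 0.057]
scene hook 0.006 [607.2  40.6] [215.  235.9] 40.0 1322 zmax 0.038 med [0.609 0.019 0.014]
scene hook 0.02 [579.2  27.5] [ 83.7 134.3] 15.2 174 zmax 0.038 med [0.533 0.012 0.032]
scene quartz 0.006 [ 552.8 -287.2] [ 80.9 115.7] -45.2 428 zmax 0.049 med [ 0.579 -0.306  0.035]
scene quartz 0.02 [ 572.9 -298.2] [47.5 61.9] 25.0 333 zmax 0.049 med [ 0.577 -0.304  0.037]
scene quartz 0.04 [ 572.9 -296.9] [42.3 51.6] 35.5 131 zmax 0.049 med [ 0.569 -0.299  0.043]
```

```bash
cat >> h.py <<'E'
from scipy.spatial.transform import Rotation as Ro
def go(p,yaw=None,s=None):
    """shift & turn in tool axes to TCP p with tool y at yaw deg (tool down)"""
    s=s or sensors.observe(); R=np.array(s["tool_rot"]); t=R.T@(np.array(p)-s["position"])
    r=np.zeros(3)
    if yaw is not None:
        a=np.radians(yaw); y=np.array([np.cos(a),np.sin(a),0]); x=np.array([0,0,-1.]); T=np.stack([x,y,np.cross(x,y)],1)
        r=Ro.from_matrix(R.T@T).as_rotvec()
    print("shift",t.round(4),"n50",round(np.linalg.norm(t)/.05,1),"dr",r.round(4)); return t,r
E
python3 - <<'E'
from h import *
s=sensors.observe(); R=s["tool_rot"]; E=np.array(cams.calibration("wrist")["extrinsics"]); print((R.T@E[:3,:3]).round(3),(R.T@(E[:3,3]-s["position"])).round(3),cams.calibration("wrist")["vertical_fov"])
go([.54,-.22,.26],-82)
E
```

```text
[[-0.001 -0.299  0.954]
 [ 1.    -0.001  0.001]
 [ 0.     0.954  0.299]] [-0.141 -0.002 -0.076] 64.61905238154893
shift [-0.029  -0.1292 -0.4038] n50 8.5 dr [ 2.791e-01 -1.000e-04  1.300e-03]
```

```bash
python3 -m crank '{"hand":[0,0,0,0,0],"translation":[[-0.029,-0.129,-0.404],[-0.029,-0.129,-0.404],[-0.029,-0.129,-0.404],[-0.029,-0.129,-0.404],[-0.029,-0.129,-0.404]],"dr":[[0.28,0,0],[0.28,0,0],[0.28,0,0],[0.28,0,0],[0.28,0,0]]}' 40; python3 -c "
from h import *
go([.54,-.22,.26],-82)"
```

```text
time_s: 0.6
position: [0.4078, -0.3379, 0.248]
tool_rot: [[-0.0, 0.138, -0.99], [0.0, -0.99, -0.138], [-1.0, -0.0, 0.0]]
ft_force: [0.1, -0.6, -0.2]
grip_width: 0.0851
shift [-0.012  -0.0985 -0.1472] n50 3.6 dr [-0.0011  0.0003  0.0004]
```

```bash
python3 -m crank '{"hand":[0,0,0,0],"translation":[[-0.012,-0.0985,-0.147],[-0.012,-0.0985,-0.147],[-0.012,-0.0985,-0.147],[-0.012,-0.0985,-0.147]],"dr":[[0,0,0],[0,0,0],[0,0,0],[0,0,0]]}'; python3 - <<'E'
from h import *
im,d,c=snap("wrist"); cv2.imwrite("pics/w1.png",im); np.savez("pics/w1.npz",im=im,d=d); json.dump({k:np.array(v).tolist() for k,v in c.items()},open("pics/w1.json","w"))
go([.555,.02,.26],-82)
E
```

```text
time_s: 1.0
position: [0.5407, -0.2187, 0.2599]
tool_rot: [[0.0, 0.141, -0.99], [0.001, -0.99, -0.141], [-1.0, -0.001, -0.0]]
ft_force: [0.2, -0.8, -0.3]
grip_width: 0.0856
shift [ 2.000e-04 -2.328e-01 -4.660e-02] n50 4.7 dr [ 0.0038 -0.0011  0.0014]
```

View pics/w1.png

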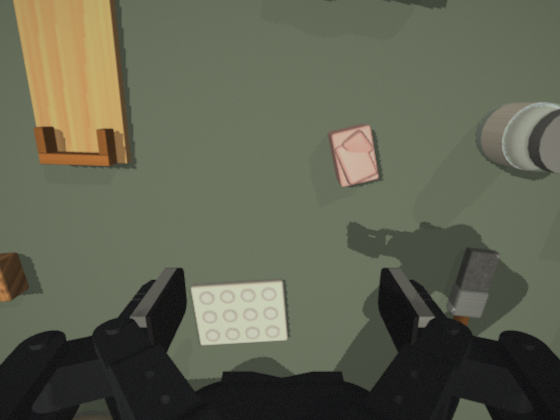

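The quartz shows at (355,155) and the hook's brown lip at (75,158); the view is clear. I'll move over the hook and measure both.

```bash
python3 -m crank '{"hand":[0,0,0,0,0],"translation":[[0,-0.233,-0.0466],[0,-0.233,-0.0466],[0,-0.233,-0.0466],[0,-0.233,-0.0466],[0,-0.233,-0.0466]],"dr":[[0,0,0],[0,0,0],[0,0,0],[0,0,0],[0,0,0]]}'; python3 - <<'E'
from h import *
z=np.load("pics/w1.npz"); c=json.load(open("pics/w1.json")); P=pts(z["d"],c)
m=np.zeros(P.shape[:2],bool); m[110:200,315:395]=1
print("table z",np.median(P[200:260,300:340,2]))
for lo in (.015,.025,.033):
    mm=m&(P[...,2]>lo); print(lo,*rect(P,mm),P[mm].mean(0).round(4),P[mm][:,2].max())
im,d,c=snap("wrist"); cv2.imwrite("pics/w2.png",im); np.savez("pics/w2.npz",im=im,d=d); json.dump({k:np.array(v).tolist() for k,v in c.items()},open("pics/w2.json","w"))
go([.545,.265,.25],-82)
E
```

```text
time_s: 1.55
position: [0.552, 0.0181, 0.2599]
tool_rot: [[-0.001, 0.139, -0.99], [0.0, -0.99, -0.139], [-1.0, -0.0, 0.001]]
ft_force: [-0.6, 0.5, 0.5]
grip_width: 0.0855
table z -0.0013954481468198554
0.015 [ 590.9 -274.3] [ 62.1 129.2] 44.9 2339 [ 0.5727 -0.291   0.0421] 0.4009224661913281
0.025 [ 590.9 -274.3] [ 62.1 129.2] 44.9 2247 [ 0.5724 -0.2916  0.043 ] 0.4009224661913281
0.033 [ 591.2 -271.8] [ 55.2 126.9] 46.6 1631 [ 0.5714 -0.2922  0.0474] 0.4009224661913281
shift [ 0.0106 -0.2412 -0.0279] n50 4.9 dr [0.0037 0.0003 0.0025]
```

View pics/w2.png

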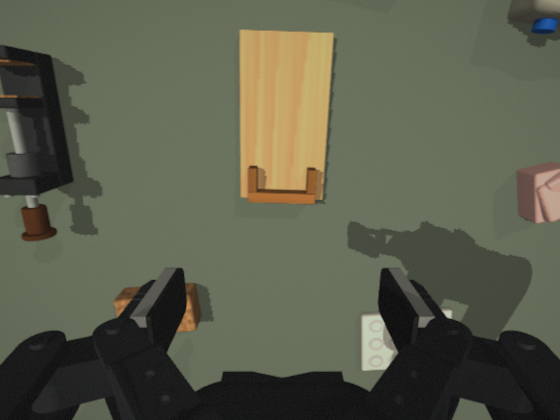

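The whole hook board is in view, corners about (241,30), (333,33), (240,198), (324,202), with the lip at row 197.

```bash
python3 -m crank '{"hand":[0,0,0,0,0],"translation":[[0.011,-0.241,-0.028],[0.011,-0.241,-0.028],[0.011,-0.241,-0.028],[0.011,-0.241,-0.028],[0.011,-0.241,-0.028]],"dr":[[0,0,0],[0,0,0],[0,0,0],[0,0,0],[0,0,0]]}'; python3 - <<'E'
from h import *
def ld(n):
    z=np.load(f"pics/{n}.npz"); c=json.load(open(f"pics/{n}.json")); return z["im"],z["d"],c,pts(z["d"],c)
im,d,c,P=ld("w1"); m=np.zeros(P.shape[:2],bool); m[110:200,315:395]=1; m&=d>0
for lo in (.015,.025,.033):
    mm=m&(P[...,2]>lo)&(P[...,2]<.07); print(lo,*rect(P,mm),P[mm].mean(0).round(4),P[mm][:,2].max())
im,d,c,P=ld("w2"); m=np.zeros(P.shape[:2],bool); m[15:215,220:345]=1; m&=d>0
hsv=cv2.cvtColor(im,cv2.COLOR_BGR2HSV); print("hsv board,table",hsv[100,290],hsv[100,400])
f=m&(hsv[...,1]>90)&(hsv[...,2]>90)&(hsv[...,0]<28)
f=cv2.morphologyEx(f.astype(np.uint8),cv2.MORPH_OPEN,np.ones((3,3)))>0
v,u=np.nonzero(f&(P[...,2]<.017)); Q=np.array([plane(a,b,c,.012) for a,b in zip(u,v)]); print("board colour@z12",*rect(Q,np.ones(len(Q),bool)))
mm=m&(P[...,2]>.006)&(P[...,2]<.05); print("board depth",*rect(P,mm))
mm=m&(P[...,2]>.024)&(P[...,2]<.05); print("lip depth",*rect(P,mm),np.median(P[mm],0))
im,d,c=snap("wrist"); cv2.imwrite("pics/w3.png",im); np.savez("pics/w3.npz",im=im,d=d); json.dump({k:np.array(v).tolist() for k,v in c.items()},open("pics/w3.json","w")); P=pts(d,c)
m=np.zeros(P.shape[:2],bool); m[:260,150:420]=1; m&=(d>0)&(P[...,2]<.09)&(abs(P[...,1]-.297)<.075)&(abs(P[...,0]-.54)<.13)
for lo in (.012,.03,.045,.058): print("clamp",lo,*rect(P,m&(P[...,2]>lo)))
E
```

```text
time_s: 2.1
position: [0.5464, 0.2603, 0.2486]
tool_rot: [[-0.001, 0.139, -0.99], [-0.0, -0.99, -0.139], [-1.0, -0.0, 0.001]]
ft_force: [1.0, -0.3, -0.0]
grip_width: 0.0851
0.015 [ 570.1 -295.2] [44.1 62.1] 21.8 2299 [ 0.5719 -0.2925  0.0359] 0.043843150828620114
0.025 [ 570.1 -295.2] [44.1 62.1] 21.8 2207 [ 0.5717 -0.2931  0.0365] 0.043843150828620114
0.033 [ 570.7 -294.8] [41.6 59.4] 21.3 1591 [ 0.5704 -0.2944  0.0385] 0.043843150828620114
hsv board,table [ 18 126 199] [ 43  47 114]
board colour@z12 [607.5  25.4] [100.1 185.3] 6.2 13772
board depth [608.   25.2] [100.2 184.1] 6.2 15002
lip depth [536.6  17.3] [40.3 77.9] -83.7 1178 [0.52721837 0.01612967 0.03042995]
clamp 0.012 [543.5 299.3] [ 44.2 192.6] 7.3 6965
clamp 0.03 [543.5 299.3] [ 44.1 192.6] 7.3 4104
clamp 0.045 [543.5 299.3] [ 44.1 192.6] 7.3 3899
clamp 0.058 [566.1 302.1] [ 43.9 147.2] 7.1 2194
```

View pics/w3.png

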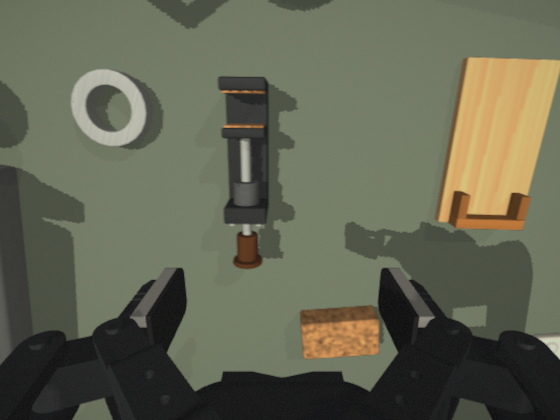

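Clamp at (245,75)–(245,265) with its handle toward the robot, jaws free on both sides; hook agrees between views. I'll check the fingertip level with open pads before descending.

```bash
python3 - <<'E'
from h import *
z=np.load("pics/w3.npz"); c=json.load(open("pics/w3.json")); P=pts(z["d"],c); s=sensors.observe(); R=s["tool_rot"]
T=(P-s["position"])@R
m=np.zeros(P.shape[:2],bool); m[255:420]=1; m&=(z["d"]>0)&(P[...,2]>.15)&(abs(T[...,2])<.02)
print("max tool x",np.percentile(T[m][:,0],[90,99,100]))
go([.5516,.3003,.06],-82.8); go([.5516,.3003,.003],-82.8)
E
```

```text
max tool x [-0.04104866 -0.01794523 -0.01135841]
shift [ 0.188  -0.0332 -0.0115] n50 3.8 dr [0.018  0.0015 0.0025]
shift [ 0.245  -0.0331 -0.0116] n50 5.0 dr [0.018  0.0015 0.0025]
```

```bash
python3 -m crank '{"hand":[0,0,0,0],"translation":[[0.04,-0.0331,-0.0116],[0.09,-0.0331,-0.0116],[0.14,-0.0331,-0.0116],[0.18,-0.0331,-0.0116]],"dr":[[0.018,0.0015,0.0025],[0.018,0.0015,0.0025],[0.018,0.0015,0.0025],[0.018,0.0015,0.0025]]}' && python3 -c "
from h import *
go([.5516,.3003,.001],-82.8)"
```

```text
time_s: 2.55
position: [0.5529, 0.2922, 0.0662]
tool_rot: [[-0.0, 0.121, -0.993], [-0.003, -0.993, -0.121], [-1.0, 0.003, 0.001]]
ft_force: [1.0, -0.4, -1.2]
grip_width: 0.0856
shift [ 0.0652 -0.0084  0.0003] n50 1.3 dr [-0.0045  0.0007 -0.003 ]
```

```bash
python3 -m crank '{"hand":[0,0,0,0],"translation":[[0.02,0,0],[0.045,0,0],[0.0665,0,0],[0.0665,0,0]],"dr":[[0,0,0],[0,0,0],[0,0,0],[0,0,0]]}' && python3 -c "
from h import *
go([.5516,.3003,.001],-82.8)"
```

```text
time_s: 2.95
position: [0.5524, 0.2914, -0.0004]
tool_rot: [[-0.004, 0.12, -0.993], [-0.004, -0.993, -0.12], [-1.0, 0.004, 0.005]]
ft_force: [-1.0, 0.2, -0.5]
grip_width: 0.0855
shift [-0.0015 -0.0089 -0.0003] n50 0.2 dr [-0.0053  0.0047 -0.0036]
```

```bash
python3 -m crank '{"hand":[0,0,0],"translation":[[-0.0015,-0.009,0],[-0.0015,-0.009,0],[-0.0015,-0.009,0]],"dr":[[0,0,0],[0,0,0],[0,0,0]]}' && python3 -m crank '{"hand":[255,255,255,255,255],"translation":[[0,0,0],[0,0,0],[0,0,0],[0,0,0],[0,0,0]],"dr":[[0,0,0],[0,0,0],[0,0,0],[0,0,0],[0,0,0]]}' 60
```

```text
time_s: 3.25
position: [0.5533, 0.3019, 0.0054]
tool_rot: [[0.004, 0.121, -0.993], [-0.002, -0.993, -0.121], [-1.0, 0.002, -0.004]]
ft_force: [0.2, 0.3, -0.2]
grip_width: 0.0854
time_s: 3.75
position: [0.5532, 0.3009, 0.0047]
tool_rot: [[0.003, 0.12, -0.993], [-0.003, -0.993, -0.12], [-1.0, 0.003, -0.002]]
ft_force: [-0.9, -2.2, 5.3]
grip_width: 0.0426
```

```bash
python3 -m crank '{"hand":[255,255,255,255,255],"translation":[[-0.01,0,0],[-0.03,0,0],[-0.06,0,0],[-0.1,0,0],[-0.1,0,0]],"dr":[[0,0,0],[0,0,0],[0,0,0],[0,0,0],[0,0,0]]}' 60; python3 -c "
from h import *
im,d,c=snap('wrist'); cv2.imwrite('pics/w4.png',im)
im2,d2,c2=snap('scene'); cv2.imwrite('pics/w4.png',np.hstack([cv2.resize(im,(400,300)),cv2.resize(im2[100:280,240:480],(400,300))]))
s=sensors.observe();print(s['position'],s['ft_force'],s['wrist_torque'],s['grip_width'])"
```

```text
time_s: 4.25
position: [0.5546, 0.3024, 0.1092]
tool_rot: [[0.01, 0.121, -0.993], [0.001, -0.993, -0.121], [-1.0, 0.0, -0.01]]
ft_force: [1.2, -0.2, -6.0]
grip_width: 0.0426
[0.55220703 0.30149944 0.10370188] [-0.16782183 -0.78801768 -7.84582365] [-0.02685013 -0.02804489 -0.03941579] 0.04257753625001849
```

View pics/w4.png

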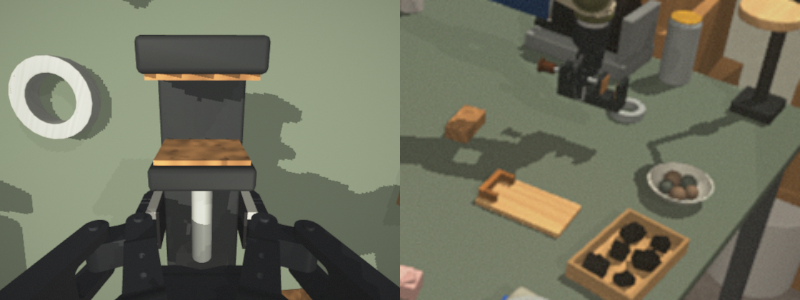

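The clamp is held with its jaws visible at (200,60) and (200,175), hanging level over the table. Moving above the hook.

```bash
python3 -m crank '{"hand":[255,255,255,255,255],"translation":[[0,0.04,-0.01],[0,0.085,-0.02],[0,0.13,-0.04],[0,0.175,-0.05],[0,0.215,-0.06]],"dr":[[0,0,0],[0,0,0],[0,0,0],[0,0,0],[0,0,0]]}' 60; python3 -c "
from h import *
go([.5914,.0234,.11],-83.8)"
```

```text
time_s: 4.85
position: [0.6375, 0.0932, 0.1018]
tool_rot: [[-0.003, 0.12, -0.993], [-0.002, -0.993, -0.12], [-1.0, 0.002, 0.004]]
ft_force: [0.2, 0.7, -7.6]
grip_width: 0.0429
shift [-0.0079  0.0637  0.0542] n50 1.7 dr [ 0.0119  0.0035 -0.0018]
```

```bash
python3 -m crank '{"hand":[255,255,255,255,255],"translation":[[0,0.02,0.02],[0,0.045,0.04],[0,0.064,0.054],[0,0.064,0.054],[0,0.064,0.054]],"dr":[[0.012,0,0],[0.012,0,0],[0.012,0,0],[0.012,0,0],[0.012,0,0]]}' 60; cat >> h.py <<'E'
def clampmeas():
    im,d,c=snap("wrist"); s=sensors.observe(); P=pts(d,c); R=s["tool_rot"]; T=(P-s["position"])@R
    # fixed jaw sits at tool z about -75..-87, top
    m=(d>0)&(T[...,2]<-.060)&(T[...,2]>-.105)&(abs(T[...,1])<.05)&(T[...,0]<-.025)&(T[...,0]>-.075)
    print("fixed jaw",*rect(P,m),"top z",np.percentile(P[m][:,2],90).round(4),"tool z range",np.percentile(T[m][:,2],[1,99]).round(4), "tool x top",np.percentile(T[m][:,0],10).round(4))
    m2=(d>0)&(T[...,2]<-.025)&(T[...,2]>-.047)&(abs(T[...,1])<.024)&(T[...,0]<-.025)&(T[...,0]>-.075)
    if m2.sum()>20: print("slide jaw",*rect(P,m2),"top z",np.percentile(P[m2][:,2],90).round(4))
    print("tcp",s["position"].round(4),"f",s["ft_force"].round(1)); return im,d,c,P,T
E
python3 -c "
from h import *
clampmeas()
go([.5914,.0234,.11],-83.8)"
```

```text
time_s: 5.35
position: [0.5915, 0.0253, 0.103]
tool_rot: [[-0.002, 0.108, -0.994], [-0.001, -0.994, -0.108], [-1.0, 0.001, 0.002]]
ft_force: [0.6, 1.0, -7.2]
grip_width: 0.0426
fixed jaw [671.1  35.2] [14.2 44.3] -83.9 11660 top z 0.1632 tool z range [-0.0866 -0.0727] tool x top -0.0599
slide jaw [628.6  30.7] [12.7 42.2] -83.7 9689 top z 0.162
tcp [0.5919 0.0257 0.1034] f [ 1.1  0.  -6.9]
shift [-0.0066  0.0023  0.0007] n50 0.1 dr [ 0.0005  0.0008 -0.0014]
```

```bash
python3 -m crank '{"hand":[255,255,255,255,255],"translation":[[0.02,0.0032,0],[0.045,0.0032,0],[0.065,0.0032,0],[0.075,0.0032,0],[0.078,0.0032,0]],"dr":[[0,0,0],[0,0,0],[0,0,0],[0,0,0],[0,0,0]]}' 60; python3 -m crank '{"hand":[255,255,255,255],"translation":[[0.002,0,0],[0.004,0,0],[0.006,0,0],[0.006,0,0]],"dr":[[0,0,0],[0,0,0],[0,0,0],[0,0,0]]}' 60;python3 -c "
from h import *
clampmeas()"
```

```text
time_s: 5.9
position: [0.5924, 0.0227, 0.0254]
tool_rot: [[-0.001, 0.109, -0.994], [-0.002, -0.994, -0.109], [-1.0, 0.002, 0.001]]
ft_force: [-0.3, 0.5, -5.9]
grip_width: 0.0426
time_s: 6.3
position: [0.5929, 0.0219, 0.021]
tool_rot: [[0.002, 0.109, -0.994], [-0.002, -0.994, -0.109], [-1.0, 0.003, -0.002]]
ft_force: [-0.7, 0.6, -7.3]
grip_width: 0.0428
fixed jaw [672.3  32. ] [14.1 44.4] -83.7 11651 top z 0.0814 tool z range [-0.0869 -0.0731] tool x top -0.0602
slide jaw [626.9  27.1] [18.7 42.3] -83.5 9707 top z 0.0801
tcp [0.5929 0.0219 0.0211] f [ 1.  -0.  -6.1]
```

```bash
python3 -m crank '{"hand":[255,255,255,255],"translation":[[0.0015,0,0],[0.003,0,0],[0.004,0,0],[0.004,0,0]],"dr":[[0,0,0],[0,0,0],[0,0,0],[0,0,0]]}' 60;python3 -c "
from h import *
clampmeas()"
```

```text
time_s: 6.75
position: [0.5928, 0.0219, 0.0167]
tool_rot: [[0.002, 0.109, -0.994], [-0.002, -0.994, -0.109], [-1.0, 0.002, -0.002]]
ft_force: [-0.1, 0.9, -6.7]
grip_width: 0.0423
fixed jaw [672.3  32. ] [14.2 44.2] -83.8 11657 top z 0.0771 tool z range [-0.0869 -0.0731] tool x top -0.0603
slide jaw [626.8  27.1] [18.7 41.9] -83.5 9722 top z 0.0758
tcp [0.5928 0.0219 0.0168] f [-0.5  0.1 -6.6]
```

```bash
python3 -m crank '{"hand":[255,255,255],"translation":[[0.001,0,0],[0.0015,0,0],[0.0015,0,0]],"dr":[[0,0,0],[0,0,0],[0,0,0]]}' 60; python3 -m crank '{"hand":[255,255,255],"translation":[[0.0005,0,0],[0.001,0,0],[0.001,0,0]],"dr":[[0,0,0],[0,0,0],[0,0,0]]}' 60
```

```text
time_s: 7.1
position: [0.5928, 0.0219, 0.0167]
tool_rot: [[0.003, 0.109, -0.994], [-0.002, -0.994, -0.109], [-1.0, 0.003, -0.002]]
ft_force: [-4.8, -0.0, 7.2]
grip_width: 0.0429
time_s: 7.4
position: [0.5928, 0.0219, 0.0167]
tool_rot: [[0.003, 0.109, -0.994], [-0.003, -0.994, -0.109], [-1.0, 0.003, -0.003]]
ft_force: [-7.9, -0.3, 17.3]
grip_width: 0.0431
```

Contact confirmed. Back off slightly, release, then rise.

```bash
python3 -m crank '{"hand":[255,0,0,0,0],"translation":[[-0.0015,0,0],[-0.0015,0,0],[-0.0015,0,0],[-0.0015,0,0],[-0.0015,0,0]],"dr":[[0,0,0],[0,0,0],[0,0,0],[0,0,0],[0,0,0]]}' 60; python3 -m crank '{"hand":[0,0,0,0,0],"translation":[[-0.02,0,0],[-0.06,0,0],[-0.1,0,0],[-0.14,0,0],[-0.14,0,0]],"dr":[[0,0,0],[0,0,0],[0,0,0],[0,0,0],[0,0,0]]}'; python3 - <<'E'
from h import *
im,d,c=snap("wrist"); s=sensors.observe(); P=pts(d,c); cv2.imwrite("pics/w5.png",im)
u=np.array([-.994,-.108,0]); w=np.array([.108,-.994,0]); Q=P-np.array([.6063,.025,.012]); X=Q@u; Y=Q@w; Z=Q[...,2]
m=(d>0)&(abs(Y)<.045)&(Z>.03)&(Z<.085)&(X<.14)&(X>-.12)
print("all",*rect(P,m))
for n,a,b,lo in (("fixed",-.09,-.045,.058),("slide",-.04,.03,.06),("head",.045,.082,.06),("handle",.09,.14,.05)):
    k=m&(X>a)&(X<b)&(Z>lo)
    if k.sum()>10: print(n,"X",np.percentile(X[k],[2,98]).round(4),"Y",np.percentile(Y[k],[2,98]).round(4),"Z",np.percentile(Z[k],[50,95]).round(4))
print(s["position"],s["grip_width"],s["time_s"])
E
```

```text
time_s: 7.9
position: [0.593, 0.0219, 0.0158]
tool_rot: [[0.002, 0.109, -0.994], [-0.002, -0.994, -0.109], [-1.0, 0.003, -0.002]]
ft_force: [0.2, -0.4, -0.1]
grip_width: 0.0854
time_s: 8.4
position: [0.5948, 0.022, 0.1614]
tool_rot: [[0.012, 0.109, -0.994], [-0.004, -0.994, -0.109], [-1.0, 0.005, -0.012]]
ft_force: [-0.5, 0.5, -0.3]
grip_width: 0.0855
all [580.5  22.2] [ 44.  198.1] 5.9 8010
fixed X [-0.0729 -0.0598] Y [-0.0205  0.021 ] Z [0.0642 0.0655]
slide X [-0.0285 -0.0175] Y [-0.0197  0.0197] Z [0.0632 0.0644]
head X [0.0526 0.0703] Y [-0.021   0.0208] Z [0.0643 0.0654]
handle X [0.0905 0.1234] Y [-0.0131  0.0129] Z [0.0552 0.0604]
[0.59358608 0.02215424 0.15831506] 0.08528087934531338 8.45
```

View pics/w5.png

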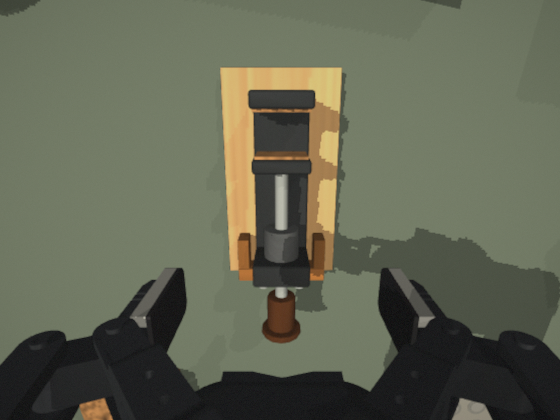

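Clamp sits in the hook (rows 68–280), head between the cheeks, handle at (281,315) over the lip, jaw shut. Next, the handle.

```bash
python3 -c "
from h import *
go([.501,.0136,.10],-83.9)"; python3 -m crank '{"hand":[0,0,0,0,0],"translation":[[0,0,0.04],[0.02,-0.0015,0.08],[0.06,-0.0015,0.092],[0.06,-0.0015,0.092],[0.06,-0.0015,0.092]],"dr":[[0,0,0],[0,0,0],[0,0,0],[0,0,0],[0,0,0]]}' 80;  python3 -c "
from h import *
go([.501,.0136,.037],-83.9)"
```

```text
shift [ 0.0577 -0.0018  0.0934] n50 2.2 dr [ 0.0025 -0.0069 -0.004 ]
time_s: 8.95
position: [0.5017, 0.0135, 0.0957]
tool_rot: [[0.001, 0.108, -0.994], [-0.002, -0.994, -0.108], [-1.0, 0.002, -0.001]]
ft_force: [0.7, -0.5, 1.1]
grip_width: 0.0855
shift [ 0.0587 -0.0003  0.0007] n50 1.2 dr [ 0.002  -0.0007 -0.0021]
```

```bash
python3 -m crank '{"hand":[0,0,0,0,0],"translation":[[0.02,0,0.0007],[0.04,0,0.0007],[0.055,0,0.0007],[0.058,0,0.0007],[0.058,0,0.0007]],"dr":[[0,0,0],[0,0,0],[0,0,0],[0,0,0],[0,0,0]]}' 80; python3 -m crank '{"hand":[255,255,255,255,255],"translation":[[0,0,0],[0,0,0],[0,0,0],[0,0,0],[0,0,0]],"dr":[[0,0,0],[0,0,0],[0,0,0],[0,0,0],[0,0,0]]}' 80; python3 -m crank '{"hand":[255,255],"translation":[[0,0,0],[0,0,0]],"dr":[[0,0,0],[0,0,0]]}' 80
```

```text
time_s: 9.45
position: [0.5017, 0.0133, 0.0383]
tool_rot: [[0.003, 0.109, -0.994], [-0.003, -0.994, -0.109], [-1.0, 0.003, -0.003]]
ft_force: [0.2, 0.7, 0.3]
grip_width: 0.0854
time_s: 9.95
position: [0.5009, 0.0131, 0.0382]
tool_rot: [[0.003, 0.108, -0.994], [-0.003, -0.994, -0.108], [-1.0, 0.003, -0.003]]
ft_force: [-0.9, -1.4, 5.6]
grip_width: 0.0219
time_s: 10.15
position: [0.5009, 0.0131, 0.0382]
tool_rot: [[0.003, 0.108, -0.994], [-0.003, -0.994, -0.108], [-1.0, 0.003, -0.003]]
ft_force: [-0.7, -2.0, 5.6]
grip_width: 0.0219
```

```bash
python3 -m crank '{"hand":[255,255,255,255,255],"translation":[[0,0,0.004],[0,0,0.008],[0,0,0.013],[0,0,0.018],[0,0,0.022]],"dr":[[0,0,0],[0,0,0],[0,0,0],[0,0,0],[0,0,0]]}' 80; python3 -m crank '{"hand":[255,255,255,255,255],"translation":[[0,0,0.004],[0,0,0.008],[0,0,0.012],[0,0,0.016],[0,0,0.018]],"dr":[[0,0,0],[0,0,0],[0,0,0],[0,0,0],[0,0,0]]}' 80
```

```text
time_s: 10.65
position: [0.4797, 0.0109, 0.0381]
tool_rot: [[0.006, 0.108, -0.994], [-0.003, -0.994, -0.108], [-1.0, 0.003, -0.006]]
ft_force: [8.0, 1.4, 1.4]
grip_width: 0.0215
time_s: 11.15
position: [0.46, 0.009, 0.0378]
tool_rot: [[0.001, 0.109, -0.994], [-0.003, -0.994, -0.109], [-1.0, 0.003, -0.001]]
ft_force: [0.7, -0.2, 6.1]
grip_width: 0.0223
```

```bash
python3 -m crank '{"hand":[255,255,255,255],"translation":[[0,0,0.002],[0,0,0.004],[0,0,0.005],[0,0,0.005]],"dr":[[0,0,0],[0,0,0],[0,0,0],[0,0,0]]}' 80; python3 - <<'E'
from h import *
im,d,c=snap("scene"); print(sensors.observe()["ft_force"])
cv2.imwrite("pics/s6.png",cv2.resize(im[140:260,240:400],(640,480),interpolation=cv2.INTER_CUBIC))
E
```

```text
time_s: 11.55
position: [0.4546, 0.0084, 0.0376]
tool_rot: [[-0.0, 0.109, -0.994], [-0.002, -0.994, -0.109], [-1.0, 0.002, 0.0]]
ft_force: [-0.9, -1.8, 8.2]
grip_width: 0.0216
[-1.14856433 -0.87350399  7.56526011]
```

```bash
python3 -m crank '{"hand":[255,255,255],"translation":[[0,0,0.001],[0,0,0.002],[0,0,0.002]],"dr":[[0,0,0],[0,0,0],[0,0,0]]}' 80; python3 -m crank '{"hand":[255,255,255],"translation":[[0,0,0.001],[0,0,0.002],[0,0,0.002]],"dr":[[0,0,0],[0,0,0],[0,0,0]]}' 80
```

```text
time_s: 11.9
position: [0.4524, 0.0082, 0.0376]
tool_rot: [[-0.0, 0.109, -0.994], [-0.002, -0.994, -0.109], [-1.0, 0.002, 0.001]]
ft_force: [-2.5, -1.3, 7.3]
grip_width: 0.022
time_s: 12.2
position: [0.4517, 0.0081, 0.0377]
tool_rot: [[0.002, 0.109, -0.994], [-0.002, -0.994, -0.109], [-1.0, 0.003, -0.002]]
ft_force: [2.9, 0.4, 3.2]
grip_width: 0.0218
```

```bash
python3 -m crank '{"hand":[255,255,255],"translation":[[0,0,0.001],[0,0,0.001],[0,0,0.001]],"dr":[[0,0,0],[0,0,0],[0,0,0]]}' 80; python3 -m crank '{"hand":[255,255,255,255],"translation":[[0,0,-0.001],[0,0,-0.002],[0,0,-0.0025],[0,0,-0.0025]],"dr":[[0,0,0],[0,0,0],[0,0,0],[0,0,0]]}' 80
```

```text
time_s: 12.5
position: [0.4516, 0.0079, 0.0377]
tool_rot: [[0.004, 0.109, -0.994], [-0.002, -0.994, -0.109], [-1.0, 0.003, -0.004]]
ft_force: [6.4, 1.4, 2.1]
grip_width: 0.022
time_s: 12.9
position: [0.4521, 0.0081, 0.0375]
tool_rot: [[-0.001, 0.109, -0.994], [-0.002, -0.994, -0.109], [-1.0, 0.002, 0.001]]
ft_force: [-2.1, -3.2, 6.8]
grip_width: 0.0219
```

```bash
python3 -m crank '{"hand":[0,0,0,0,0],"translation":[[0,0,0],[0,0,0],[0,0,0],[0,0,0],[-0.02,0,0]],"dr":[[0,0,0],[0,0,0],[0,0,0],[0,0,0],[0,0,0]]}' 80; python3 -m crank '{"hand":[0,0,0,0,0],"translation":[[-0.05,0,0],[-0.095,0,0],[-0.135,0,-0.02],[-0.16,0,-0.06],[-0.16,0,-0.1]],"dr":[[0,0,0],[0,0,0],[0,0,0],[0,0,0],[0,0,0]]}'; cat > meas.py <<'E'
from h import *
import sys
im,d,c=snap("wrist"); s=sensors.observe(); P=pts(d,c); cv2.imwrite(sys.argv[1],im)
u=np.array([-.994,-.108,0]); w=np.array([.108,-.994,0]); Q=P-np.array([.6063,.025,.012]); X=Q@u; Y=Q@w; Z=Q[...,2]
m=(d>0)&(abs(Y)<.045)&(Z>.03)&(Z<.085)&(X<.19)&(X>-.12)
print("all",*rect(P,m))
for n,a,b,lo in (("fixed",-.09,-.045,.058),("slide",-.04,.045,.06),("head",.05,.085,.06),("handle",.095,.19,.05)):
    k=m&(X>a)&(X<b)&(Z>lo)
    if k.sum()>10: print(n,"X",np.percentile(X[k],[2,98]).round(4),"Y",np.percentile(Y[k],[2,98]).round(4),"Z",np.percentile(Z[k],[50,95]).round(4))
print(s["position"],s["grip_width"],s["time_s"])
E
python3 meas.py pics/w6.png
```

```text
time_s: 13.4
position: [0.4519, 0.0086, 0.0562]
tool_rot: [[-0.003, 0.109, -0.994], [-0.001, -0.994, -0.109], [-1.0, 0.001, 0.003]]
ft_force: [-0.1, 0.3, 0.3]
grip_width: 0.0853
time_s: 13.9
position: [0.5544, 0.0196, 0.222]
tool_rot: [[0.009, 0.108, -0.994], [-0.004, -0.994, -0.108], [-1.0, 0.005, -0.009]]
ft_force: [0.1, 0.3, 0.2]
grip_width: 0.0854
all [552.5  19.8] [ 43.9 240.2] 5.8 5523
fixed X [-0.0657 -0.0521] Y [-0.0206  0.0208] Z [0.064  0.0656]
slide X [0.021  0.0313] Y [-0.02    0.0194] Z [0.0633 0.0646]
head X [0.06   0.0774] Y [-0.0216  0.02  ] Z [0.0644 0.0655]
handle X [0.1174 0.1727] Y [-0.0139  0.0107] Z [0.0552 0.0603]
[0.55844015 0.01975407 0.21882999] 0.08545770819059688 13.95
```

View pics/w6.png

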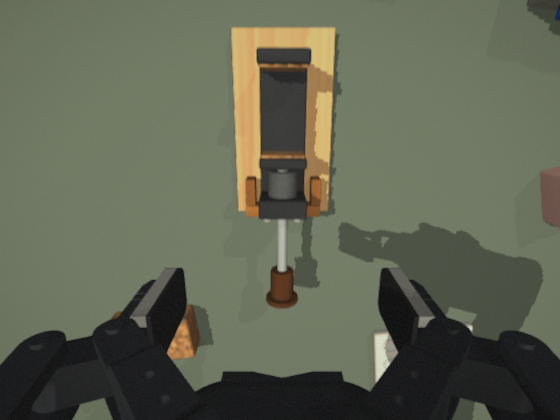

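The jaw is held out (rows 65–155 gap, 240 mm overall), with the clamp up against the lip. Now the quartz.

```bash
python3 -c "
from h import *
go([.5701,-.2952,.12],-68.3)"
```

```text
shift [0.0998 0.314  0.0233] n50 6.6 dr [-0.2701 -0.0069 -0.0045]
```

```bash
python3 -m crank '{"hand":[0,0,0,0,0],"translation":[[0,0.045,0.003],[0,0.09,0.006],[0,0.14,0.009],[0.01,0.185,0.012],[0.02,0.23,0.015]],"dr":[[-0.05,0,0],[-0.1,0,0],[-0.16,0,0],[-0.22,0,0],[-0.27,0,0]]}'; python3 -m crank '{"hand":[0,0,0],"translation":[[0.02,0,0],[0.02,0,0],[0.02,0,0]],"dr":[[0,0,0],[0,0,0],[0,0,0]]}';python3 -c "
from h import *
go([.5701,-.2952,.12],-68.3)"
```

```text
time_s: 14.45
position: [0.562, -0.2126, 0.1977]
tool_rot: [[0.001, 0.372, -0.928], [-0.002, -0.928, -0.372], [-1.0, 0.002, -0.001]]
ft_force: [0.8, 0.2, -0.4]
grip_width: 0.0851
time_s: 14.75
position: [0.5623, -0.2103, 0.1783]
tool_rot: [[0.001, 0.37, -0.929], [-0.002, -0.929, -0.37], [-1.0, 0.002, -0.0]]
ft_force: [-0.1, -0.6, -0.1]
grip_width: 0.0856
shift [0.0584 0.0817 0.0242] n50 2.1 dr [ 0.0004 -0.0002 -0.0018]
```

```bash
python3 -m crank '{"hand":[0,0,0,0,0],"translation":[[0.01,0.04,0.012],[0.03,0.0817,0.0242],[0.058,0.0817,0.0242],[0.058,0.0817,0.0242],[0.058,0.0817,0.0242]],"dr":[[0,0,0],[0,0,0],[0,0,0],[0,0,0],[0,0,0]]}';python3 - <<'E'
from h import *
im,d,c=snap("wrist"); P=pts(d,c)
m=(d>0)&(P[...,2]>.012)&(P[...,2]<.06)&(np.hypot(P[...,0]-.57,P[...,1]+.295)<.05)
print(*rect(P,m)); mm=m&(P[...,2]>.03);print(*rect(P,mm))
go([.5701,-.2952,.005],-68.3)
E
```

```text
time_s: 15.25
position: [0.5708, -0.2948, 0.1218]
tool_rot: [[0.002, 0.371, -0.929], [-0.003, -0.929, -0.371], [-1.0, 0.003, -0.001]]
ft_force: [0.9, -0.0, 0.4]
grip_width: 0.0857
[ 570.8 -295.1] [44.1 61.1] 21.8 4974
[ 570.8 -295.1] [43.7 61. ] 21.8 4662
shift [ 0.1176 -0.0006  0.0013] n50 2.4 dr [ 0.0018 -0.0022 -0.0048]
```

Aligned with the quartz (570.8, -295.1 mm). Descend and grip.

```bash
python3 -m crank '{"hand":[0,0,0,0,0],"translation":[[0.04,0,0],[0.08,0,0],[0.105,0,0],[0.1165,0,0],[0.1165,0,0]],"dr":[[0,0,0],[0,0,0],[0,0,0],[0,0,0],[0,0,0]]}'; python3 -m crank '{"hand":[255,255,255,255,255],"translation":[[0,0,0],[0,0,0],[0,0,0],[0,0,0],[0,0,0]],"dr":[[0,0,0],[0,0,0],[0,0,0],[0,0,0],[0,0,0]]}' 40; python3 -m crank '{"hand":[255,255,255,255,255],"translation":[[-0.005,0,0],[-0.02,0,0],[-0.05,0,0],[-0.09,0,0],[-0.12,0,0]],"dr":[[0,0,0],[0,0,0],[0,0,0],[0,0,0],[0,0,0]]}'; python3 -c "
from h import *
go([.6221,.0269,.15],-84)"
```

```text
time_s: 15.8
position: [0.5709, -0.2955, 0.0044]
tool_rot: [[0.002, 0.371, -0.929], [-0.002, -0.929, -0.371], [-1.0, 0.003, -0.001]]
ft_force: [-0.1, -0.1, 0.6]
grip_width: 0.0857
time_s: 16.3
position: [0.5711, -0.2965, 0.0056]
tool_rot: [[0.004, 0.37, -0.929], [-0.004, -0.929, -0.37], [-1.0, 0.005, -0.002]]
ft_force: [0.1, 0.5, 6.5]
grip_width: 0.0435
time_s: 16.8
position: [0.5702, -0.2958, 0.1261]
tool_rot: [[0.002, 0.37, -0.929], [-0.003, -0.929, -0.37], [-1.0, 0.004, -0.001]]
ft_force: [-0.0, 0.1, -2.4]
grip_width: 0.0431
shift [-0.0246 -0.2806 -0.1675] n50 6.6 dr [ 0.274  -0.0017 -0.0033]
```

```bash
python3 -m crank '{"hand":[255,255,255,255,255],"translation":[[-0.01,-0.03,-0.02],[-0.02,-0.07,-0.045],[-0.025,-0.11,-0.068],[-0.025,-0.15,-0.092],[-0.025,-0.19,-0.116]],"dr":[[0.05,0,0],[0.1,0,0],[0.16,0,0],[0.22,0,0],[0.274,0,0]]}'; python3 -m crank '{"hand":[255,255],"translation":[[0,0,0],[0,0,0]],"dr":[[0,0,0],[0,0,0]]}';python3 -c "
from h import *
go([.6221,.0269,.13],-84)"
```

```text
time_s: 17.3
position: [0.6075, -0.0745, 0.1487]
tool_rot: [[0.001, 0.102, -0.995], [-0.002, -0.995, -0.102], [-1.0, 0.002, -0.001]]
ft_force: [0.6, -0.1, -2.2]
grip_width: 0.0432
time_s: 17.5
position: [0.6076, -0.0753, 0.1485]
tool_rot: [[0.001, 0.107, -0.994], [-0.002, -0.994, -0.107], [-1.0, 0.003, -0.001]]
ft_force: [0.5, -0.6, -1.9]
grip_width: 0.0437
shift [ 0.0183 -0.1002 -0.0254] n50 2.1 dr [ 0.0024 -0.0009 -0.0025]
```

```bash
python3 -m crank '{"hand":[255,255,255,255,255],"translation":[[0,-0.04,-0.012],[0,-0.075,-0.0254],[0.018,-0.1002,-0.0254],[0.018,-0.1002,-0.0254],[0.018,-0.1002,-0.0254]],"dr":[[0,0,0],[0,0,0],[0,0,0],[0,0,0],[0,0,0]]}'; cat > qm.py <<'E'
from h import *
im,d,c=snap("wrist"); s=sensors.observe(); P=pts(d,c); T=(P-s["position"])@s["tool_rot"]
import sys; cv2.imwrite(sys.argv[1],im)
m=(d>0)&(abs(T[...,1])<.024)&(abs(T[...,2])<.045)&(T[...,0]>-.045)&(T[...,0]<.01)
print("quartz tool x",np.percentile(T[m][:,0],[2,50,98]).round(4),"tool z",np.percentile(T[m][:,2],[1,99]).round(4),"tool y",np.percentile(T[m][:,1],[1,99]).round(4))
go([.6221,.0269,.0436],-84)
u=np.array([-.994,-.108,0]); w=np.array([.108,-.994,0]); Q=P-np.array([.6063,.025,.012]); X=Q@u; Y=Q@w; Z=Q[...,2]
m=(d>0)&(abs(Y)<.03)&(Z>.055)&(Z<.07)&(X<-.04)&(X>-.12); 
if m.sum()>20: print("fixed X",np.percentile(X[m],[2,98]),"Y",np.percentile(Y[m],[2,98]))
E
python3 qm.py pics/w7.png
```

```text
time_s: 18.0
position: [0.6224, 0.0249, 0.13]
tool_rot: [[0.001, 0.104, -0.995], [-0.003, -0.995, -0.104], [-1.0, 0.003, -0.0]]
ft_force: [0.6, -0.4, -3.3]
grip_width: 0.0433
quartz tool x [-0.0372 -0.031  -0.0014] tool z [-0.0303  0.0261] tool y [-0.0238  0.0226]
shift [ 0.0869 -0.0028  0.0005] n50 1.7 dr [-0.0012 -0.0016 -0.0029]
fixed X [-0.06621933 -0.05236132] Y [-0.02050303  0.02074028]
```

View pics/w7.png

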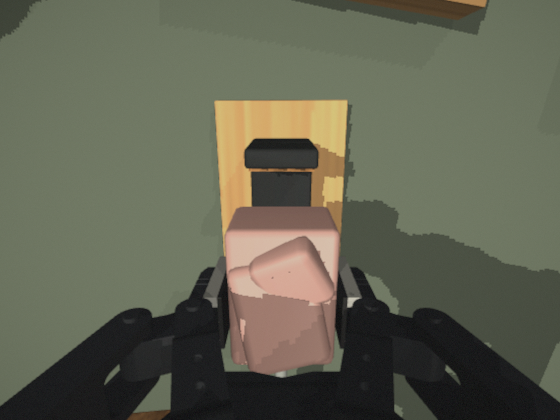

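The quartz (rows 207–370) is held square above the clamp, fixed jaw beyond at (281,152). Lower slowly.

```bash
python3 -m crank '{"hand":[255,255,255,255,255],"translation":[[0.02,-0.002,0],[0.045,-0.002,0],[0.065,-0.002,0],[0.076,-0.002,0],[0.08,-0.002,0]],"dr":[[0,0,0],[0,0,0],[0,0,0],[0,0,0],[0,0,0]]}'; python3 -m crank '{"hand":[255,255,255,255],"translation":[[0.0015,0,0],[0.003,0,0],[0.004,0,0],[0.004,0,0]],"dr":[[0,0,0],[0,0,0],[0,0,0],[0,0,0]]}'; python3 qm.py pics/w8.png
```

```text
time_s: 18.55
position: [0.6225, 0.0265, 0.0497]
tool_rot: [[0.001, 0.103, -0.995], [-0.002, -0.995, -0.103], [-1.0, 0.002, -0.001]]
ft_force: [0.3, -0.3, -3.0]
grip_width: 0.0435
time_s: 18.95
position: [0.6227, 0.0277, 0.0468]
tool_rot: [[0.003, 0.105, -0.995], [-0.002, -0.995, -0.105], [-1.0, 0.003, -0.002]]
ft_force: [0.3, -0.2, -1.7]
grip_width: 0.0436
quartz tool x [-0.0377 -0.0308 -0.0148] tool z [-0.0444  0.0366] tool y [-0.0233  0.0226]
shift [0.0032 0.0008 0.0006] n50 0.1 dr [ 0.0001 -0.0023 -0.0026]
fixed X [-0.06629955 -0.04045545] Y [-0.02138635  0.01997038]
```

```bash
python3 -m crank '{"hand":[255,255,255,255],"translation":[[0.0008,0,0],[0.0015,0,0],[0.002,0,0],[0.002,0,0]],"dr":[[0,0,0],[0,0,0],[0,0,0],[0,0,0]]}'; python3 -m crank '{"hand":[255,255,255],"translation":[[0.0005,0,0],[0.001,0,0],[0.001,0,0]],"dr":[[0,0,0],[0,0,0],[0,0,0]]}'
```

```text
time_s: 19.4
position: [0.6225, 0.0277, 0.0442]
tool_rot: [[0.002, 0.105, -0.995], [-0.002, -0.995, -0.105], [-1.0, 0.002, -0.001]]
ft_force: [-0.4, -0.3, -2.8]
grip_width: 0.0434
time_s: 19.7
position: [0.6225, 0.0277, 0.0436]
tool_rot: [[0.002, 0.105, -0.995], [-0.002, -0.995, -0.105], [-1.0, 0.003, -0.002]]
ft_force: [-1.9, 0.4, -0.5]
grip_width: 0.0434
```

Contact is starting. Half a millimetre more, then release.

```bash
python3 -m crank '{"hand":[255,255,255],"translation":[[0.0007,0,0],[0.0007,0,0],[0.0007,0,0]],"dr":[[0,0,0],[0,0,0],[0,0,0]]}'; python3 -m crank '{"hand":[0,0,0,0,0],"translation":[[0,0,0],[0,0,0],[0,0,0],[0,0,0],[0,0,0]],"dr":[[0,0,0],[0,0,0],[0,0,0],[0,0,0],[0,0,0]]}'; python3 -m crank '{"hand":[0,0,0,0,0],"translation":[[-0.02,0,0],[-0.05,0,0],[-0.09,0,0],[-0.13,0,0.01],[-0.16,0,0.02]],"dr":[[0,0,0],[0,0,0],[0,0,0],[0,0,0],[0,0,0]]}'; python3 -m crank '{"hand":[0,0],"translation":[[0,0,0],[0,0,0]],"dr":[[0,0,0],[0,0,0]]}'; python3 meas.py pics/w9.png; python3 - <<'E'
from h import *
im,d,c=snap("wrist"); P=pts(d,c); h=cv2.cvtColor(im,cv2.COLOR_BGR2HSV)
u=np.array([-.994,-.108,0]); w=np.array([.108,-.994,0]); Q=P-np.array([.6063,.025,.012]); X=Q@u; Y=Q@w; Z=Q[...,2]
m=(d>0)&((h[...,0]>168)|(h[...,0]<8))&(h[...,1]>30)&(h[...,2]>70)&(abs(Y)<.04)&(X>-.06)&(X<.03)&(Z>.027)
mm=cv2.morphologyEx(m.astype(np.uint8),cv2.MORPH_OPEN,np.ones((3,3)))>0
print("quartz",*rect(P,mm),"X",np.percentile(X[mm],[1,99]),"Y",np.percentile(Y[mm],[1,99]),"Z",np.percentile(Z[mm],[50,99]))
E
```

```text
time_s: 20.0
position: [0.6225, 0.0277, 0.0436]
tool_rot: [[0.003, 0.105, -0.995], [-0.003, -0.995, -0.105], [-1.0, 0.003, -0.002]]
ft_force: [-3.4, 0.9, 6.7]
grip_width: 0.0433
time_s: 20.5
position: [0.6225, 0.0277, 0.0425]
tool_rot: [[0.002, 0.105, -0.995], [-0.002, -0.995, -0.105], [-1.0, 0.002, -0.002]]
ft_force: [0.1, -0.0, -0.6]
grip_width: 0.0854
time_s: 21.0
position: [0.6024, 0.026, 0.2051]
tool_rot: [[0.004, 0.105, -0.994], [-0.003, -0.994, -0.105], [-1.0, 0.003, -0.004]]
ft_force: [0.4, 0.2, 1.1]
grip_width: 0.0855
time_s: 21.2
position: [0.6022, 0.026, 0.2027]
tool_rot: [[0.002, 0.105, -0.995], [-0.002, -0.995, -0.105], [-1.0, 0.003, -0.002]]
ft_force: [-0.5, -0.5, 0.4]
grip_width: 0.0856
all [552.4  20.9] [ 46.  240.3] 6.0 9404
fixed X [-0.0655 -0.0522] Y [-0.0207  0.0206] Z [0.0642 0.0656]
slide X [-0.0381  0.0299] Y [-0.0203  0.0165] Z [0.0644 0.0678]
head X [0.0597 0.077 ] Y [-0.0214  0.02  ] Z [0.0643 0.0654]
handle X [0.1127 0.1726] Y [-0.014   0.0112] Z [0.055  0.0602]
[0.60203506 0.02603655 0.20165778] 0.08560336152416623 21.25
quartz [631.5  12. ] [1.9 1.9] -88.1 9 X [-0.02458327 -0.0226158 ] Y [0.01469457 0.01651121] Z [0.06279105 0.06446961]
```

View pics/w9.png

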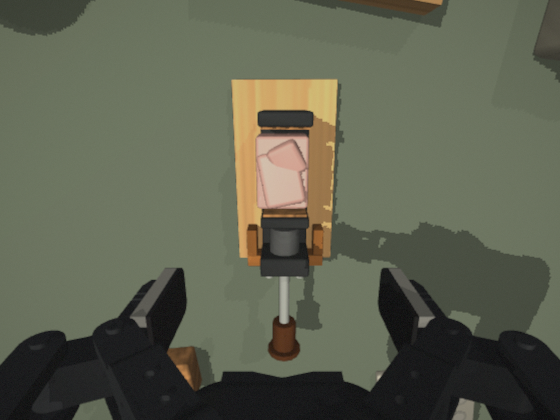

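The quartz sits square between the jaws (258–308, 133–212), and the gripper is clear. One last numeric check, then I'll hand in.

```bash
python3 - <<'E'
from h import *
im,d,c=snap("wrist"); P=pts(d,c)
u=np.array([-.994,-.108,0]); w=np.array([.108,-.994,0]); Q=P-np.array([.6063,.025,.012]); X=Q@u; Y=Q@w; Z=Q[...,2]
m=(d>0)&(abs(Y)<.035)&(X>-.0505)&(X<.0175)&(Z>.05)&(Z<.08)
print("quartz",*rect(P,m),"X",np.percentile(X[m],[1,99]),"expect centre -.0155; Y",np.percentile(Y[m],[1,99]),"Z",np.percentile(Z[m],[5,50,99]))
s=sensors.observe(); print(s["time_s"],np.abs(s["qvel"]).max())
env.close_job()
E
```

```text
quartz [621.6  29.2] [44. 62.] 6.0 3857 X [-0.04647344  0.01420908] expect centre -.0155; Y [-0.02396014  0.01887971] Z [0.05684804 0.06340648 0.06846159]
21.35 0.20011738904234633
the job is handed in; nothing more can be done
```

The job is done and handed in at 21.4 s. The hand-in gives no verdict, so the results below are from my own last checks.

- **Clamp:** I set it in the bench hook with its jaw shut and let go. It then measured within about 2 mm of the seat, flat, with the handle over the lip.
- **Jaw:** I pinched the handle and pulled it to the stop. The catch held: overall length went from 198 to 240 mm, so the jaw is 42 mm out. The clamp now rests against the lip, about 6 to 7 mm from the seat point; the limit is 10 mm.
- **Quartz:** It lies flat on the bed between the open jaws, parallel to the clamp. It is about 1 mm off along the clamp and 2 to 3 mm off across it; the limits are 10 and 12 mm.
- **Robot:** The gripper was open and clear above the work, touching nothing.
- **Other things on the shelf:** I felt no contact with any of them, but I didn't re-measure their positions at the end.
- **Check that failed:** A colour mask for the quartz found almost no pixels. I used the depth check instead, which gave its correct 44 x 62 mm outline.

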